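# Rap the last spacer sleeve out of its storage tube

## Robot

A 6-joint arm with a two-finger parallel gripper is mounted at the origin on the work surface. World frame = base frame: x ahead of the robot, y to its left, z up, the work surface at z = 0. Lengths are in m, angles in rad, forces in N, time in s.
With the tool pointing down it reaches from about 0.3 to 0.875 m from the base axis. Payload 6.4 kg.
Tool frame: the origin (TCP) lies between the finger pads; the fingertips stand 22 mm ahead of it and the grasp point (between the pads) lies 3 mm ahead of it; z points along the fingers, y is the line along which they close (so a half turn about z gives the same grasp; the last joint's range is limited). The gripper opens to 88 mm and grips with 3 to 60 N. Pads are 18 mm wide; open, the fingers measure 123 mm over their backs; the gripper's body (75 mm by 187 mm) begins 45 mm behind the grasp point.
Start: joints at [0.974, 0.181, 1.607, -0, 1.354, -0.206], TCP at [0.219, 0.532, 0.261] pointing down, gripper open.
Joint ranges: [-2.99, 2.99], [-0.89, 2.07], [0.3, 2.58], [-1.14, 4.28], [0, 2.63], [-3.12, 3.12]. Speed limits (rad/s): [2.57, 2.57, 3.01, 3.14, 3.14, 3.14].

## Interface

Orientations are given as a unit quaternion [w, x, y, z].
In Python, from cell import status, eyes, ctrl gives the robot as it stands.
- The arm moves only by the tool servo_tool, never from a script. Its argument "moves" is one flat list of numbers, 7 for each row, row after row: the turn, a rotation vector about the tool's x, y, z as a fraction of full scale, then the shift along the tool's x, y, z as a fraction of full scale, then the opening, from 0 (shut) to 1 (fully open). In form: [rx, ry, rz, tx, ty, tz, hand, rx, ry, rz, tx, ty, tz, hand, ...]. A call has 1 to 10 rows; each row shifts and turns the commanded pose from where the row before left it, along the tool's axes as they then stand; what a row does not reach is not made up. Full scale, the value 1, is 300 mm for a shift and pi/2 rad for a turn. A row lasts 1/8 s, in which the tool goes at most 62.5 mm and 10.7 degrees, less where a joint would pass 70% of its speed; a pose out of reach is approached as far as the arm can. A call with a number of a shift or a turn outside -1 to 1 is refused whole. A call with a gripper value outside its range is refused whole. The fingers move at their own pace and stop on an object; the grip force is fixed at half the most. Time passes only in rows, so rows that do not move let the fingers close. It gives the time, the measured TCP pose, the force, the opening and the grip force at its end, in the units of the state.
- status.observe(): the state, without advancing time (a new reading comes with each control period).
- eyes.grab_frame(name): name is "side" or "top" or "wrist"; returns the picture (384x512x3 uint8, red, green, blue); there is no depth.
- eyes.get_calibration(name): a dict with "camera_matrix" (3x3 intrinsics, pixels), "k1" (the pictures are not rectified: a ray, as slopes to the right and down, at radius r is drawn at 1 + k1 r^2 times it, then the intrinsics apply), "rvec" (rotation vector, rad) and "tvec" (3), from world to camera coordinates, as OpenCV has them. Camera axes: x right, y down, z forward; pixel columns grow to the right and rows downward; lengths in m; the calibration is good to about 2 mm. A picture is of the moment at which its call begins: read the wrist's pose just before it. get_calibration takes no time and is no camera call; for the wrist camera it gives the pose at the moment of the call.
- ctrl.close_job(): hands the job in; it is judged then, once.
The state is a dict: "t": time; "joint_positions": joint angles; "joint_velocities": joint speeds; "effort": joint torques, N m; "position": TCP position; "orientation": TCP orientation; "force": force on the tool from outside, world axes, zero at the start; "ft_torque": the same for the moment, N m; "finger_gap": opening from 0.0 (shut) to 1.0 (fully open); "grasp_force": force on a finger pad.
Only numpy, scipy, OpenCV 4.12 (cv2) and the standard library are available. Lean on these libraries where they do the work, as an engineer would, in place of code of your own. Each camera call takes 0.05 s, during which the arm holds its last target. There are 200 camera calls.

## Task

The last steel spacer sleeve is stuck in the closed upper end of the clear storage tube that stands mouth down on the open bench. Rap the tube mouth down on the floor of the wooden tray until the sleeve drops out, leave the sleeve in the tray, and stand the empty tube, mouth down again, on the rubber mat beside the other empty one. Do not shift or knock over the two sleeves already in the tray or the other tube.

Things in the scene. Friction and masses are not known exactly. Their poses are not given: they have to be found in the camera images.
- tube: Clear plastic storage tube holding the stuck sleeve, mouth down on bare bench: round, outside diameter 46, bore 40, 160 tall. Its top 8 mm is the closed end, a flush grey cap disc. 0.16 kg. Origin: centre of the open mouth (lower end), z up to the closed end. Grip it round the wall near the top, 130 to 145 above the mouth, from any side; a firm hold, since hard raps push it up through the fingers.
- sleeve: Steel spacer sleeve, diameter 36, 30 long, about 0.165 kg, seen through the tube wall; origin: centre of its lower face, at the start 114 above the tube's mouth. Springy ribs in the closed end grip it with about 3 times its weight: carrying or soft setting down does not free it. Each rap of the mouth slips it down, 3 to 6 mm at 0.1 m/s, more if faster; after about 13 mm it falls.
- tray: Worn wooden tray, fixed, 210 (x) by 240 (y), 60 high, walls 13, floor 12 thick; origin under its centre, so the floor that is rapped on is 12 above the origin. It stands on one side of the bench, left or right. Two loose sleeves stand in its +y end; the -y two thirds is free.
- spare_a: Sleeve of the same kind standing in the tray, near the +y wall; origin at the centre of its lower face. To be left alone.
- spare_b: Second sleeve standing in the tray, near the +y wall; same origin. To be left alone.
- mat: Flat ribbed black rubber mat, fixed, 190 by 190, 4 thick, on the opposite side of the bench from the tray; origin under its centre, top 4 above it. The emptied tube goes here; the mat's -x, -y quarter is free.
- empty_tube: The other storage tube, same make and size, already empty, standing mouth down in the mat's +x, +y quarter; origin at the centre of its mouth. To be left alone.
Not all that is in view belongs to the job. Leave any purple or red look-alike of the tube alone.

How it is judged:
On the way, in this order (a step that is already met when the one before it is completed fails the run):
1. the tube is rapped mouth down on the tray's floor with the sleeve still stuck inside (contact force between tube and tray above 5 N and angle between tube's own z axis and vertical below 0.35 rad and horizontal distance between sleeve and tube below 0.02 m and z of sleeve in the frame of tube above 0.06 m).
2. the sleeve has dropped to the tray's floor (x of sleeve in the frame of tray between -0.09 and 0.09 m and y of sleeve in the frame of tray between -0.105 and 0.105 m and z of sleeve in the frame of tray below 0.035 m), for 0.05 s.
At the end, for the whole second after the job is handed in: The freed sleeve lies or stands at rest on the tray's floor, between its walls; the emptied tube stands mouth down (within 6 degrees) and still on the rubber mat, its axis at least 15 mm inside the mat's edges (all of step 2 and linear speed of each of sleeve, tube below 0.03 m/s and x of tube in the frame of mat between -0.08 and 0.08 m and y of tube in the frame of mat between -0.08 and 0.08 m and z of tube in the frame of mat below 0.01 m and angle between tube's own z axis and vertical below 0.1 rad); the robot touches nothing.
It fails at once if a sleeve that already stood in the tray, or the other tube, is knocked over or shifted by more than 25 mm (angle between any of spare_a, spare_b, empty_tube's own z axis and vertical above 0.6 rad or distance of any of spare_a, spare_b, empty_tube from where it was at the start of the episode above 0.025 m).
It also fails if it takes over 51 s, if anything falls off the work surface, if the arm or the gripper's body presses on something with over 40 N, if the wrist force passes 120 N, or if a joint passes its speed limit or range.

## Working session

There is one attempt and no reset: what is moved stays moved. The work goes in short steps, Python scripts to look and compute and a tool call to move; the robot and the scene stay as the last step left them, time stands still between calls to the robot, and variables do not carry over. Pictures are saved under pics/ and viewed, at most 10 in all, crops included, and the job is handed in when it is done.

Besides the shell and the picture viewer there is one more tool, called as name(argument=value, ...) on one line, values as JSON. servo_tool: Moves the arm, as the interface text tells. Shift numbers are shares of 300 mm and turn numbers shares of pi/2 rad, none past 1 either way. Its arguments: {"type":"object","properties":{"moves":{"type":"array","items":{"type":"number","minimum":-1,"maximum":1}}},"required":["moves"]}

```bash
mkdir -p pics; ls; python3 - <<'E'
from cell import status, eyes
import cv2
s=status.observe(); print(s['t'],s['position'],s['orientation'],s['finger_gap'],s['force'])
for n in('top','side'):
    cv2.imwrite(f'pics/{n}0.png',eyes.grab_frame(n)[:,:,::-1]); print(eyes.get_calibration(n))
E
```

```text
pics
0.0 [0.21875806 0.53123798 0.25983641] [-3.09209239e-04  1.94162517e-01  9.80969018e-01 -7.78682939e-04] 0.9999486770609143 [-0.13356696  0.60019736 -0.19652607]
{'camera_matrix': array([[401.48768985,   0.        , 252.86722218],
       [  0.        , 401.48768985, 185.591626  ],
       [  0.        ,   0.        ,   1.        ]]), 'k1': -0.0775555007366759, 'rvec': array([ 2.13017642, -2.10491146,  0.17421126]), 'tvec': array([0.03672747, 0.53998565, 0.76361279])}
{'camera_matrix': array([[494.2264847 ,   0.        , 245.9380461 ],
       [  0.        , 494.2264847 , 192.04162954],
       [  0.        ,   0.        ,   1.        ]]), 'k1': -0.009785432623054747, 'rvec': array([ 2.24756893, -0.35378627,  0.15466365]), 'tvec': array([-0.5145086 ,  0.185304  ,  0.85102623])}
```

View pics/top0.png

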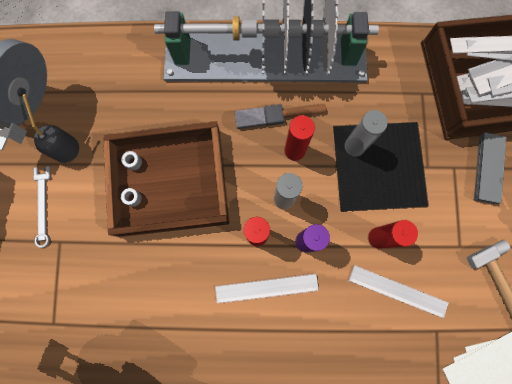

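View pics/side0.png

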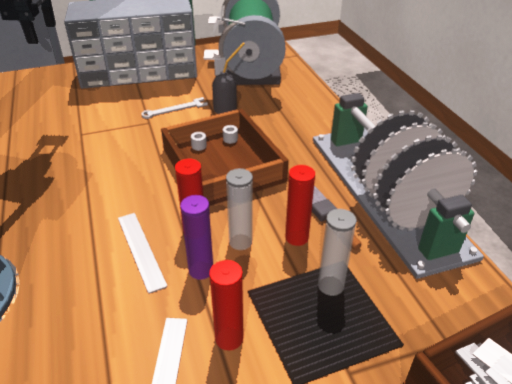

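The top view shows the tray on the left, with rim corners near (105,138), (219,127), (228,226) and (110,235). The spares are at (131,159) and (131,197). The tube's cap is at (290,184). The mat spans (335–426, 122–211), with the empty tube's cap at (373,122). The red and purple look-alikes have caps at (300,126), (256,230), (316,238) and (404,234).

```bash
cat > h.py <<'E'
import cv2, numpy as np
def ray(cal,uv):
    K=cal['camera_matrix']; R=cv2.Rodrigues(cal['rvec'])[0]
    p=cv2.undistortPoints(np.array([[uv]],float),K,np.array([cal['k1'],0,0,0.]))[0,0]
    return -R.T@cal['tvec'], R.T@np.array([p[0],p[1],1])
def on_plane(cal,uv,z):
    c,d=ray(cal,uv); return (c+d*(z-c[2])/d[2])[:2].round(4)
def px(cal,P):
    return cv2.projectPoints(np.array([P],float),cal['rvec'],cal['tvec'],cal['camera_matrix'],np.array([cal['k1'],0,0,0.]))[0][0,0]
E
python3 - <<'E'
from h import *
from cell import eyes
im=cv2.imread('pics/top0.png'); c=eyes.get_calibration('top'); s=eyes.get_calibration('side')
print('cam',ray(c,(256,192))[0])
for n,uv,z in [('tray1',(105,138),.06),('tray2',(219,127),.06),('tray3',(228,226),.06),('tray4',(110,235),.06),('sa',(131,159),.042),('sb',(131,197),.042),('tube',(290,184),.16),('empty',(374,121),.164),('red1',(301,125),.16),('red2',(256,230),.16),('pur',(317,238),.16),('red3',(404,234),.16),('m1',(335,127),.004),('m2',(416,122),.004),('m3',(426,206),.004),('m4',(341,211),.004)]:
    print(n,on_plane(c,uv,z))
for n,uv in [('tube',(239,177)),('red1',(301,173)),('red2',(189,167)),('pur',(196,203)),('red3',(227,270)),('empty',(339,217))]:
    print('side',n,on_plane(s,uv,.16))
x0=240;y0=80
cv2.imwrite('pics/topc.png',cv2.resize(im[100:260,220:440],None,fx=3.6,fy=3.6,interpolation=cv2.INTER_CUBIC))
E
```

```text
cam [0.39209705 0.02748867 0.84943639]
tray1 [0.6353 0.3524]
tray2 [0.6598 0.1145]
tray3 [0.4563 0.0908]
tray4 [0.4347 0.3258]
sa [0.595  0.2998]
sb [0.5144 0.2941]
tube [ 0.5227 -0.0238]
empty [ 0.6387 -0.1752]
red1 [ 0.6308 -0.0441]
red2 [0.4419 0.0346]
pur [ 0.4294 -0.0697]
red3 [ 0.4373 -0.2199]
m1 [ 0.6811 -0.1352]
m2 [ 0.6955 -0.317 ]
m3 [ 0.5074 -0.3267]
m4 [ 0.4952 -0.1433]
side tube [ 0.5205 -0.0261]
side red1 [ 0.6257 -0.049 ]
side red2 [0.4452 0.0286]
side pur [ 0.4348 -0.069 ]
side red3 [ 0.4433 -0.2203]
side empty [ 0.6389 -0.1707]
```

View pics/topc.png

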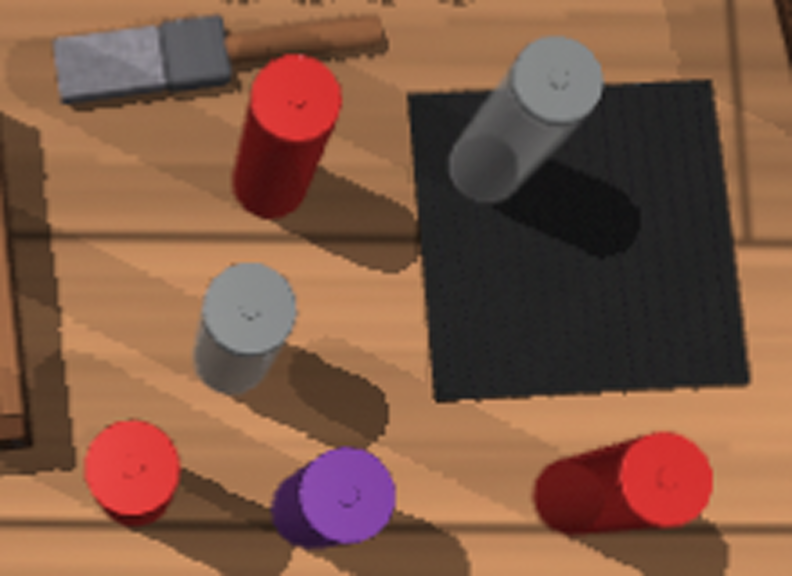

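Top and side views agree on the positions:

| Item | World position (m) | Note |
|---|---|---|
| Tube | (0.522, -0.025) | to be gripped |
| Tray centre | (0.547, 0.221) | yaw about 6° |
| Mat centre | (0.595, -0.231) | |

The current finger direction (about 68°) clears the neighbours, so I'm moving above the tube.

servo_tool(moves=[0,0,0,-0.14,-0.113,0,1,0,0,0,-0.14,-0.113,0,1,0,0,0,-0.14,-0.113,0,1,0,0,0,-0.14,-0.113,0,1,0,0,0,-0.14,-0.113,0,1,0,0,0,-0.14,-0.113,0,1,0,0,0,-0.14,-0.113,0,1,0,0,0,-0.14,-0.113,0,1,0,0,0,-0.14,-0.113,0,1,0,0,0,-0.14,-0.113,0,1])

```text
t: 1.35
position: [0.4786, 0.0566, 0.2605]
orientation: [-0.0, 0.194, 0.981, 0.0]
force: [1.1, 1.0, 0.2]
finger_gap: 0.999
grasp_force: 0.0
```

servo_tool(moves=[0,0,0,-0.14,-0.113,0,1,0,0,0,-0.1,-0.087,0,1,0,0,0,0,0,0,1,0,0,0,0,0,0,1])

```text
t: 1.85
position: [0.5214, -0.0242, 0.2602]
orientation: [-0.001, 0.194, 0.981, 0.0]
force: [0.3, 0.5, 0.4]
finger_gap: 1.003
grasp_force: 0.0
```

```bash
cat > w.py <<'E'
import sys
from h import *
from cell import status, eyes
s=status.observe(); c=eyes.get_calibration('wrist'); im=eyes.grab_frame('wrist')[:,:,::-1].copy()
cv2.imwrite(f'pics/{sys.argv[1]}.png',im)
print(s['t'],s['position'].round(4),s['orientation'].round(3),s['joint_positions'].round(2),s['finger_gap'])
print(px(c,(.5216,-.025,.16)),px(c,(.5216,-.025,0)))
E
python3 w.py w1
```

```text
1.85 [ 0.5214 -0.0242  0.2602] [-0.001  0.194  0.981  0.   ] [-0.27  0.06  1.74  0.    1.34 -1.45] 1.0033033994395535
[253.1645508 201.4646064] [253.57891426 164.0793519 ]
```

View pics/w1.png

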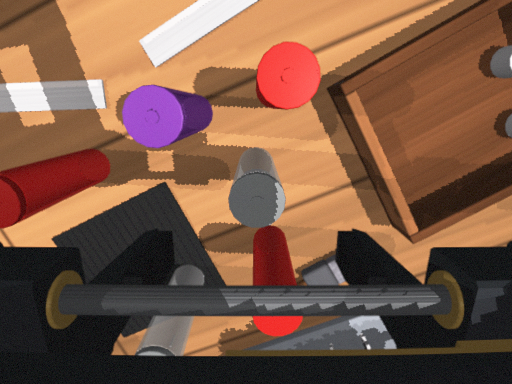

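The wrist view shows the grey cap centred at (257,199), against a predicted (253,201). The tube is therefore about 3 mm along tool +y, and the fingers have clear space on both sides. I'm descending and gripping.

servo_tool(moves=[0,0,0,0,0.008,0.132,1,0,0,0,0,0,0.132,1,0,0,0,0,0,0.132,1,0,0,0,0,0,0,1,0,0,0,0,0,0,0,0,0,0,0,0,0,0,0,0,0,0,0,0,0,0,0,0,0,0,0,0,0,0,0,0,0,0,0])

```text
t: 3.02
position: [0.5231, -0.0227, 0.1424]
orientation: [0.0, 0.194, 0.981, -0.0]
force: [-1.0, -0.6, 2.4]
finger_gap: 0.508
grasp_force: 30.0
```

servo_tool(moves=[0,0,0,0,0,-0.1,0,0,0,0,0,0,-0.12,0,0,0,0,0,0,-0.12,0,0,0,0,0.033,0.13,0,0,0,0,0,0.033,0.13,0,0,0,0,0,0.033,0.13,0,0,0,0,0,0.033,0.13,0,0,0,0,0,0.033,0.13,0,0,0,0,0,0,0,0,0,0,0,0,0,0,0,0])

```text
t: 4.28
position: [0.5508, 0.1764, 0.243]
orientation: [-0.001, 0.194, 0.981, -0.0]
force: [-0.1, 0.7, -3.3]
finger_gap: 0.51
grasp_force: 30.0
```

```bash
python3 - <<'E'
from h import *
from cell import status, eyes
a=eyes.grab_frame('top')[:,:,::-1]; b=eyes.grab_frame('side')[:,:,::-1]
cv2.imwrite('pics/c1.png',np.hstack([cv2.resize(a[90:290,80:330],(400,320)),cv2.resize(b[60:310,100:400],(384,320))]))
E
```

```text
(no output)
```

View pics/c1.png

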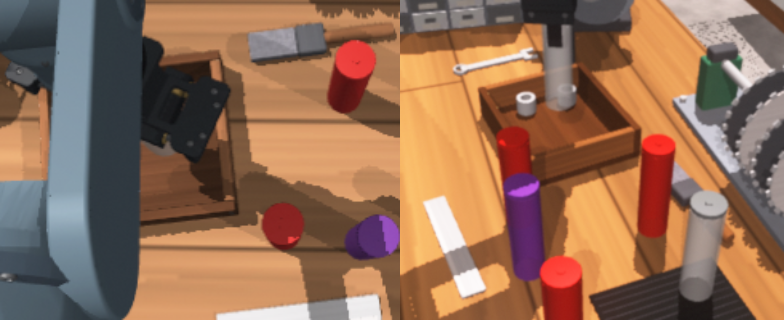

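The tube hangs upright over the free part of the tray with the spares clear (right panel, tube at (560,70), spare at (526,104)). I'll descend and make a first gentle rap.

servo_tool(moves=[0,0,0,0,0,0.106,0,0,0,0,0,0,0.106,0,0,0,0,0,0,0,0,0,0,0,0,0,0.05,0,0,0,0,0,0,0.05,0])

```text
t: 5.0
position: [0.5531, 0.1765, 0.1521]
orientation: [0.002, 0.194, 0.981, 0.0]
force: [-4.9, -3.7, 46.1]
finger_gap: 0.511
grasp_force: 32.0
```

servo_tool(moves=[0,0,0,0,0,-0.05,0,0,0,0,0,0,-0.05,0,0,0,0,0,0,0,0,0,0,0,0,0,0.05,0,0,0,0,0,0,0.05,0,0,0,0,0,0,-0.05,0,0,0,0,0,0,-0.05,0,0,0,0,0,0,0,0])

```text
t: 6.0
position: [0.5523, 0.1769, 0.1819]
orientation: [0.001, 0.194, 0.981, 0.0]
force: [0.7, -0.8, -0.7]
finger_gap: 0.51
grasp_force: 30.0
```

```bash
python3 - <<'E'
from h import *
from cell import status, eyes
b=eyes.grab_frame('side')[:,:,::-1]
cv2.imwrite('pics/c2.png',cv2.resize(b[50:210,130:310],(675,600),interpolation=cv2.INTER_CUBIC))
E
```

```text
(no output)
```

View pics/c2.png

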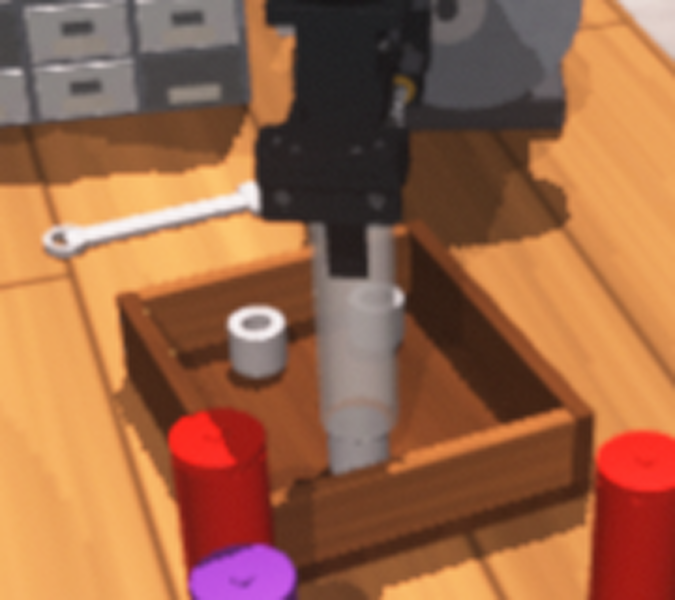

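The sleeve now stands on the tray floor at (360,445), showing below the tube's mouth at about (357,425), and both spares are upright. I'm lifting the tube straight off it, then carrying it to the mat.

servo_tool(moves=[0,0,0,0,0,-0.05,0,0,0,0,0,0,-0.12,0,0,0,0,0,0,-0.13,0,0,0,0,0,0,-0.13,0,0,0,0,0,0,-0.12,0,0,0,0,0,0,0,0])

```text
t: 6.8
position: [0.5527, 0.1769, 0.3494]
orientation: [0.003, 0.194, 0.981, 0.001]
force: [0.5, 0.1, -2.3]
finger_gap: 0.512
grasp_force: 30.0
```

servo_tool(moves=[0,0,0,-0.033,-0.077,0,0,0,0,0,-0.066,-0.155,0,0,0,0,0,-0.066,-0.155,0,0,0,0,0,-0.066,-0.155,0,0,0,0,0,-0.066,-0.155,0,0,0,0,0,-0.066,-0.155,0,0,0,0,0,-0.066,-0.155,0,0,0,0,0,-0.066,-0.155,0,0,0,0,0,-0.066,-0.155,0,0,0,0,0,-0.033,-0.077,0,0])

```text
t: 8.05
position: [0.5559, -0.2799, 0.3431]
orientation: [-0.001, 0.195, 0.981, 0.001]
force: [0.6, -0.2, -1.5]
finger_gap: 0.51
grasp_force: 30.0
```

servo_tool(moves=[0,0,0,0,0,0,0,0,0,0,0,0,0,0])

```text
t: 8.3
position: [0.5568, -0.2765, 0.3447]
orientation: [-0.001, 0.194, 0.981, 0.001]
force: [-0.6, 0.8, -1.7]
finger_gap: 0.51
grasp_force: 30.0
```

```bash
python3 - <<'E'
from h import *
from cell import status, eyes
a=eyes.grab_frame('top')[:,:,::-1]; b=eyes.grab_frame('side')[:,:,::-1]
c=eyes.get_calibration('side'); s=status.observe(); p=s['position']
print(s['t'],p, [px(c,(p[0],p[1],p[2]-h)).round(1) for h in (.139,.142)])
cv2.imwrite('pics/c3.png',np.hstack([cv2.resize(a[100:250,90:290],(400,300)),b[:300,100:]]))
E
```

```text
8.4 [ 0.55707571 -0.27616904  0.34527008] [array([321.7, 256.9]), array([321.4, 258.4])]
```

View pics/c3.png

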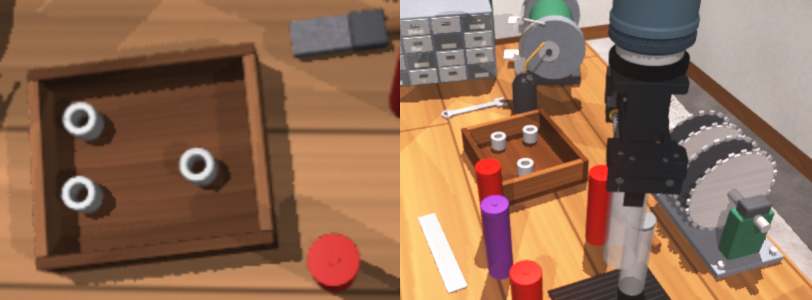

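The sleeve stands alone in the free part of the tray (left panel, (199,166)), and both spares are undisturbed. I'm lowering the tube onto the mat.

servo_tool(moves=[0,0,0,0,0,0.1,0,0,0,0,0,0,0.15,0,0,0,0,0,0,0.15,0,0,0,0,0,0,0.13,0,0,0,0,0,0,0.07,0,0,0,0,0,0,0.03,0,0,0,0,0,0,0,0,0,0,0,0,0,0.013,0,0,0,0,0,0,0.013,0,0,0,0,0,0,0,0])

```text
t: 9.65
position: [0.5568, -0.2778, 0.1486]
orientation: [-0.0, 0.194, 0.981, 0.0]
force: [-0.5, -0.5, -2.7]
finger_gap: 0.508
grasp_force: 30.0
```

servo_tool(moves=[0,0,0,0,0,0.007,0,0,0,0,0,0,0.007,0,0,0,0,0,0,0,0])

```text
t: 10.02
position: [0.5567, -0.2778, 0.144]
orientation: [-0.0, 0.194, 0.981, 0.0]
force: [0.2, -0.9, -1.6]
finger_gap: 0.51
grasp_force: 30.0
```

servo_tool(moves=[0,0,0,0,0,0.005,0,0,0,0,0,0,0.005,0,0,0,0,0,0,0,0])

```text
t: 10.4
position: [0.5569, -0.2779, 0.1413]
orientation: [0.0, 0.194, 0.981, -0.0]
force: [0.7, -0.6, -2.1]
finger_gap: 0.51
grasp_force: 30.0
```

servo_tool(moves=[0,0,0,0,0,0.006,0,0,0,0,0,0,0,0])

```text
t: 10.65
position: [0.5573, -0.2781, 0.1412]
orientation: [0.001, 0.194, 0.981, -0.0]
force: [-2.7, 2.3, 7.6]
finger_gap: 0.511
grasp_force: 30.0
```

servo_tool(moves=[0,0,0,0,0,0.006,0,0,0,0,0,0,0,0])

```text
t: 10.9
position: [0.5579, -0.2785, 0.1412]
orientation: [0.001, 0.194, 0.981, -0.001]
force: [-4.1, 3.3, 16.4]
finger_gap: 0.512
grasp_force: 30.0
```

It's in contact. I'll ease off the preload, open, then rise.

servo_tool(moves=[0,0,0,0,0,-0.008,0,0,0,0,0,0,0,0,0,0,0,0,0,0,0.6,0,0,0,0,0,0,0.8,0,0,0,0,0,0,1,0,0,0,0,0,0,1,0,0,0,0,0,0,1])

```text
t: 11.78
position: [0.5568, -0.2778, 0.14]
orientation: [-0.0, 0.194, 0.981, 0.0]
force: [-0.5, 0.6, 0.0]
finger_gap: 0.998
grasp_force: 0.0
```

servo_tool(moves=[0,0,0,0,0,-0.07,1,0,0,0,0,0,-0.13,1,0,0,0,0,0,-0.13,1,0,0,0,0,0,-0.13,1,0,0,0,0,0,0,1])

```text
t: 12.4
position: [0.5584, -0.2789, 0.2825]
orientation: [0.003, 0.194, 0.981, -0.002]
force: [-0.6, -0.6, 0.0]
finger_gap: 1.001
grasp_force: 0.0
```

```bash
python3 - <<'E'
from h import *
from cell import status, eyes
b=eyes.grab_frame('side')[:,:,::-1]; w=eyes.grab_frame('wrist')[:,:,::-1]
s=status.observe(); print(s['t'],s['position'],s['finger_gap'],s['force'])
cv2.imwrite('pics/c4.png',np.hstack([b[60:,150:],cv2.resize(w,(432,324))]))
E
```

```text
12.5 [ 0.55673676 -0.27779477  0.2779963 ] 1.0022491757633827 [-0.28726319 -0.20698577 -0.96263152]
```

View pics/c4.png

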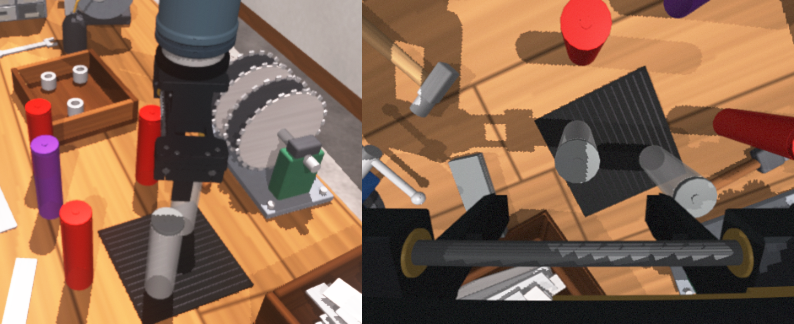

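The tube stands upright on the mat (left panel, foot at about (160,287); right panel, cap at (578,160)). The other tube is untouched, the sleeve and spares stand in the tray, and the gripper is clear.

```bash
python3 -c "
from cell import ctrl; print(ctrl.close_job())"
```

```text
the job is handed in; nothing more can be done
None
```

The sleeve was rapped loose and stands in the tray, the emptied tube stands mouth down on the mat, the spares and other tube look undisturbed in the last picture, and the job is handed in (no verdict was returned).

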